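# Reset the thermal cut-out behind the concealed service flap of a dryer control box

## Robot

A 7-joint arm with a two-finger parallel gripper is mounted at the origin on a cart in front of the work surface, level with it; the furniture and walls round the work are solid. World frame = base frame: x ahead of the robot, y to its left, z up, the work surface at z = 0. Lengths are in m, angles in rad, forces in N, time in s.
With the tool pointing down it reaches from about 0.425 to 0.925 m from the base axis. Payload 6.8 kg.
Tool frame: the origin (TCP) lies midway between the tips of the shut fingers; the grasp point (between the pads) lies 19 mm behind it; z points along the fingers, y is the line along which they close (so a half turn about z gives the same grasp; the last joint's range is limited). The gripper opens to 85 mm and grips with 20 to 120 N. Pads are 22 mm wide; open, the fingers measure 114 mm over their backs; the gripper's body (76 mm by 85 mm) begins 54 mm behind the grasp point. The pads swing forward as they close: fully open they stand 13 mm farther back than shut.
Start: joints at [-0.108, 0.477, 0.022, 1.555, -0.011, 1.109, -0.083], TCP at [0.675, 0, 0.231] pointing down, gripper open.
Joint ranges: [-2.96, 2.96], [-0.34, 2.1], [-1.41, 1.46], [0.24, 2.44], [-1.37, 4.51], [0.17, 1.92], [-2.96, 2.96]. Speed limits (rad/s): [2.39, 2.39, 3.14, 3.14, 3.14, 3.14, 3.14].

## Interface

Orientations are given as a rotation vector (axis times angle).
In Python, from bench import r gives the robot as it stands. The module is installed in compiled form; this text tells all that it offers.
- The arm moves only by the tool apply_moves, never from a script. Its argument "rows" is a list of rows, each a list of 6 numbers: the shift along the tool's x, y, z scaled (see below), then the turn, a rotation vector about the tool's x, y, z scaled (see below). A call has 1 to 5 rows; each row is the pose to reach, as a shift and turn from the pose commanded when the call began, along the tool's axes at that moment; what a row does not reach only later rows make up. The controller multiplies each number of a shift by 0.25 m and each number of a turn by 90 degrees. A row lasts 1/8 s, in which the tool goes at most 62.5 mm and 10.7 degrees, less where a joint would pass 70% of its speed; a pose out of reach is approached as far as the arm can. A call with a number of a shift or a turn outside -1 to 1 is refused whole. A call with a gripper value outside its range is refused whole. "claw" is the opening, from 0 (shut) to 1 (fully open), set as the call begins (left out, the last holds). The fingers move at their own pace and stop on an object; "newtons" is the grip in N (left out, the last holds). Time passes only in rows, so rows that repeat a pose let the fingers close. It gives the time, the measured TCP pose, the force, the opening and the grip force at its end, in the units of the state.
- r.get_obs(): the state, without advancing time (a new reading comes with each control period).
- r.grab_frame(name): name is "scene" or "top"; returns a dict with "pixels" (480x640x3 uint8, red, green, blue), "intrinsics" (3x3 intrinsics, pixels), "eye" and "attitude" of the camera in the world. Camera axes: x right, y up, looking along -z (the intrinsics and any distortion apply to the point x, -y, -z); pixel columns grow to the right and rows downward; lengths in m; the calibration is good to about 2 mm. A picture is of the moment at which its call begins. There is no depth.
- r.hand_in(): hands the job in; it is judged then, once.
Trained networks look in a picture, given as the dict that the camera call returned (one of the last four; its "shot" number tells which), for a name from the list of things; names that differ only in an ending like _2 or _b are one class to them, and where a whole thing is asked for, a point or a joint stands for the part that bears it (a point fixed in the world has none). Each returns a list of dicts, best first, with "conf" (0 to 1); they miss things now and then, are a little off and sometimes report something else, mostly with a low value. They report only what shows in the picture. A call takes as long as a camera call.
- r.search_frame(picture, thing): "rect" ([left, top, width, height] in pixels, round what is visible of it).
- r.outline_of(picture, thing): "pixels" (480x640 bool, what is visible of it) and "rect" ([left, top, width, height] in pixels, round what is visible of it).
- r.landmark_of(picture, thing): "point" ([column, row] in pixels: a listed point, or the origin of a listed thing).
The state is a dict: "clock": time; "joints": joint angles; "qvel": joint speeds; "tau": joint torques, N m; "tcp_pos": TCP position; "orientation": TCP orientation; "contact_force": force on the tool from outside, world axes, zero at the start; "moment": the same for the moment, N m; "grip_width": finger opening in m; "gripper_force": force on a finger pad.
Only numpy, scipy, OpenCV 4.12 (cv2) and the standard library are available. Lean on these libraries where they do the work, as an engineer would, in place of code of your own. Each camera call takes 0.05 s, during which the arm holds its last target. There are 200 camera calls.

## Task

The thermal cut-out in this dryer control box has tripped. Feel along the flat metal strip in front of the service flap for the hidden push plate and press it so that the flap springs up, push the flap right back past upright until it stays open, and push the cut-out's reset button fully in. Only touch and push: pick nothing up, and leave the loose parts on and around the box where they lie.

Things in the scene. Friction and masses are not known exactly. Their poses are not given: they have to be found in the camera images.
- control_box: grey dryer control box, 190 (x) x 340 (y) x 58 mm high, fixed, front to -x. Origin: centre of its underside, on the table; z up. Raised cheeks (|y| over 85 mm, top z = 58) flank a bay 170 mm wide: from front to back a rim 5 mm wide (top z = 58), the face strip, the service flap (x -28 to 50, |y| under 83, top z = 55), a slotted deck (top z = 55). Under the flap: compartment, floor z = 20
- strip_mid (a point): fixed point of the box at x = -59, y = 0, z = 55 mm: middle of the upper face of the bare metal face strip, which is flat, rigid and spans x -89 to -29, y -85 to 85. Let into it is the push plate of the same metal, 40 (x) x 46 (y) mm, top 2 mm below the strip, in an opening 42 x 48 mm. Its centre is at x = -59 and anywhere from y = -40 to 40, different each time: feel for it
- push_plate (a joint): how far the hidden push plate is pressed, m: 0 at rest, 0.005 fully down; straight down, 3 N to start and 6 N fully down, springs back. It shows as a fine outline only; by feel, the strip is rigid and the plate sinks. Its wedge draws the bolt that holds the flap: from about 0.003 on the flap is free and springs up
- service_flap (a joint): angle of the service flap, rad: 0 shut, level with the strip; about 0.5 where its ejector throws it when unlatched (free edge some 38 mm above the strip); 1.57 upright; 2.3 fully back at its stop. Grey plate 78 mm (hinge to free edge) x 166 x 3 mm, 0.1 kg, easy hinge. Short of upright it falls back on to the ejector, well past upright it falls to the stop and stays
- flap_edge (a point): middle of the flap's free edge, on its upper face, 78 mm from the hinge; moves with the flap
- flap_hinge (a point): middle of the flap's hinge axis, which runs along the box's y axis; at x = 50, z = 53.5 mm of the box
- reset_button (a joint): how far the cut-out's reset button is pushed in, m: 0 tripped (out), 0.0045 fully in; straight down, needs about 4 N, stays where it is left
- reset_top (a point): centre of the top of the reset button, a white plastic pin 13 mm across standing 6 mm out of the black round cut-out; 5 mm below the upper face of the shut flap, covered by it until the flap is open. The cut-out's place along the box's y varies
- thermostat_0: small black clip thermostat with two blades, 21 x 38 x 22 mm, loose, on the right-hand cheek; leave alone. Origin: centre of its underside
- bearing_1: steel ball bearing, 52 mm across, 16 mm high, loose, on the left-hand cheek; leave alone. Origin: centre of its underside
- screwdriver_0: red-handled screwdriver, 24 x 191 x 25 mm, loose on the table to the right of the box; leave alone. Origin: centre of its underside
- pliers: pliers with blue handles, 60 x 168 x 15 mm, loose on the table to the right of the box; leave alone. Origin: centre of the underside

How it is judged:
By the outcome, as a careful person would: the job done as asked, in the order asked, and still so for the second after the job is handed in, with the robot touching nothing.
It also fails if it takes over 48 s, if anything falls off the work surface, if the arm or the gripper's body presses on something with over 40 N, if the wrist force passes 120 N, or if a joint passes its speed limit or range.

## Working session

There is one attempt and no reset: what is moved stays moved. The work goes in short steps, Python scripts to look and compute and a tool call to move; the robot and the scene stay as the last step left them, time stands still between calls to the robot, and variables do not carry over. Pictures are saved under pics/ and viewed, at most 10 in all, crops included, and the job is handed in when it is done.

Besides the shell and the picture viewer there is one more tool, called after ">>>" as name([rows], argument=value, ...), one row to a line, values as JSON. apply_moves: Moves the arm, as the interface text tells. Its arguments: {"type":"object","properties":{"rows":{"type":"array","items":{"type":"array","items":{"type":"number"}}},"claw":{"type":"number"},"newtons":{"type":"number"}},"required":["rows"]}

```bash
mkdir -p pics
cat > h.py <<'E'
import numpy as np, cv2
from bench import r
from scipy.spatial.transform import Rotation as R
def ray(f,p):
    K=np.array(f["intrinsics"]);d=np.linalg.inv(K)@[p[0],p[1],1.]
    A=np.array(f["attitude"]);A=A if A.shape==(3,3) else R.from_rotvec(A).as_matrix()
    return np.array(f["eye"]),A@[d[0],-d[1],-d[2]]
def at_z(f,p,z):
    e,d=ray(f,p);return e+d*(z-e[2])/d[2]
def proj(f,X):
    A=np.array(f["attitude"]);c=A.T@(np.array(X)-f["eye"]);K=np.array(f["intrinsics"])
    q=K@[c[0],-c[1],-c[2]];return q[:2]/q[2]
def save(f,n): cv2.imwrite("pics/"+n,f["pixels"][:,:,::-1])
E
python3 - <<'E'
from h import *
o=r.get_obs();print({k:np.round(v,3) for k,v in o.items()})
fs={n:r.grab_frame(n) for n in("scene","top")}
Z=dict(control_box=0,strip_mid=.055,flap_edge=.055,flap_hinge=.0535,thermostat_0=.058,bearing_1=.058,screwdriver_0=0,pliers=0)
for n,f in fs.items():
    save(f,n+"0.png");print(n,f.keys(),np.round(f["eye"],3),np.round(f["attitude"],3),f["intrinsics"])
    for t,z in Z.items():
        L=r.landmark_of(f,t)
        if L:print(n,t,round(L[0]["conf"],2),np.round(L[0]["point"]),at_z(f,L[0]["point"],z).round(4))
E
```

```text
{'clock': np.float64(0.0), 'joints': array([-0.108,  0.478,  0.022,  1.556, -0.012,  1.109, -0.083]), 'qvel': array([-0.   , -0.   , -0.001,  0.   ,  0.   ,  0.002, -0.   ]), 'tau': array([-1.0000e-03, -5.9644e+01,  1.6080e+00, -2.8119e+01,  1.2000e-02,
        9.0000e-03,  0.0000e+00]), 'tcp_pos': array([ 0.674, -0.   ,  0.23 ]), 'orientation': array([-2.221e+00, -2.221e+00,  2.000e-03]), 'contact_force': array([0.479, 0.407, 0.086]), 'moment': array([-0.026, -0.035,  0.019]), 'gripper_force': np.float64(0.0), 'grip_width': np.float64(0.085)}
scene dict_keys(['pixels', 'intrinsics', 'eye', 'attitude', 'shot']) [-0.194 -0.791  0.495] [ 1.08  -0.523 -0.768] [[555.62417852   0.         313.0835795 ]
 [  0.         555.62417852 235.25225716]
 [  0.           0.           1.        ]]
scene control_box 0.95 [281. 270.] [ 0.5252 -0.1245  0.    ]
scene strip_mid 0.78 [255. 250.] [ 0.4747 -0.1045  0.055 ]
scene flap_edge 0.61 [270. 246.] [ 0.5062 -0.1126  0.055 ]
scene flap_hinge 0.6 [297. 236.] [ 0.58   -0.1184  0.0535]
scene thermostat_0 0.54 [324. 267.] [ 0.5013 -0.2508  0.058 ]
scene be
[... 174 characters left out ...]

top dict_keys(['pixels', 'intrinsics', 'eye', 'attitude', 'shot']) [ 0.375 -0.173  1.104] [ 0.147 -0.142 -1.543] [[454.66076512   0.         315.06684659]
 [  0.         454.66076512 237.0207784 ]
 [  0.           0.           1.        ]]
top control_box 0.86 [293. 260.] [ 0.5233 -0.1145  0.    ]
top strip_mid 0.61 [288. 282.] [ 0.4651 -0.108   0.055 ]
top flap_edge 0.68 [289. 265.] [ 0.5033 -0.1095  0.055 ]
top flap_hinge 0.66 [297. 236.] [ 0.5722 -0.124   0.0535]
top thermostat_0 0.46 [352. 271.] [ 0.4919 -0.2543  0.058 ]
top bearing_1 0.75 [244. 232.] [0.578  0.0006 0.058 ]
top screwdriver_0 0.73 [414. 263.] [ 0.522  -0.4111  0.    ]
top pliers 0.66 [458. 234.] [ 0.5965 -0.5202  0.    ]
```

Run:
```python
import cv2,numpy as np
a=cv2.imread("pics/top0.png")[190:330,200:400];b=cv2.imread("pics/scene0.png")[170:330,190:390]
cv2.imwrite("pics/c0.png",np.vstack([cv2.resize(a,None,fx=2.7,fy=2.0*1.0,interpolation=2)[:280],cv2.resize(b,None,fx=2.7,fy=2,interpolation=2)]) if 0 else cv2.resize(a,None,fx=4,fy=4,interpolation=2))
cv2.imwrite("pics/c1.png",cv2.resize(b,(750,600),interpolation=2))
```

```text
(no output)
```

View pics/c0.png

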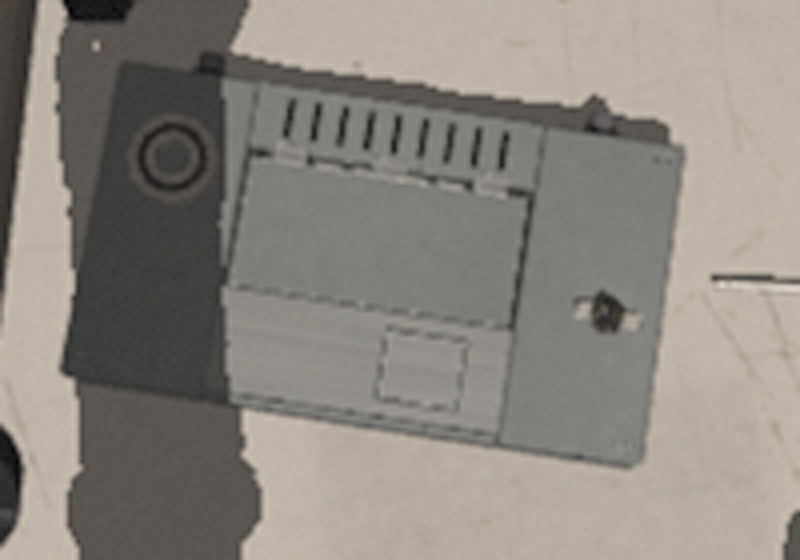

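View pics/c1.png

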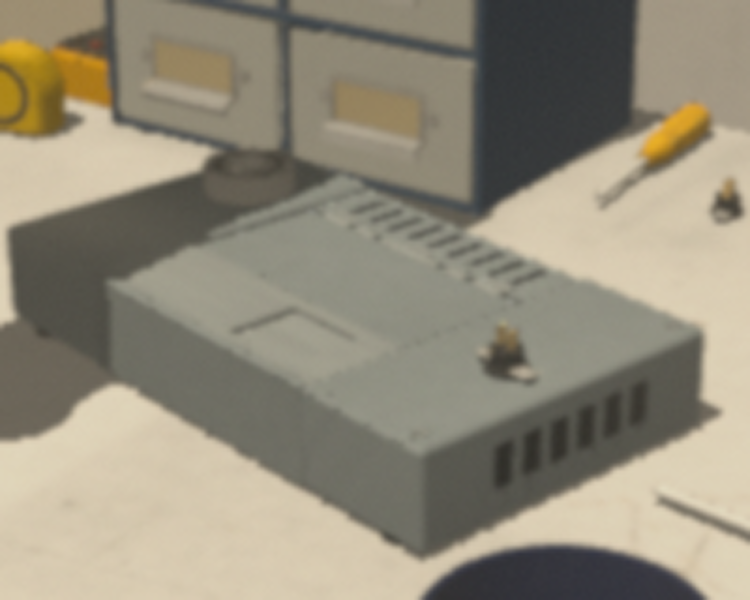

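The top view shows the box, turned about -0.15 rad. A fine outline on the strip is centred near full-image (305, 282). The thermostat is on the right cheek and the bearing on the left.

```bash
sed -i 's/A=np.array(f\["attitude"\]);c=/A=R.from_rotvec(f["attitude"]).as_matrix();c=/' h.py
python3 - <<'E'
from h import *
f=r.grab_frame("top")
P=[at_z(f,(200+u/4,190+v/4),.058)[:2] for u,v in[(642,466),(684,147),(121,62),(63,375)]]
B=np.array([[-95,-170],[95,-170],[95,170],[-95,170]])/1000
P=np.array(P);a=(P-P.mean(0));yaw=np.arctan2((B[:,0]*a[:,1]-B[:,1]*a[:,0]).sum(),(B*a).sum());Rz=R.from_euler('z',yaw).as_matrix()[:2,:2]
c=P.mean(0);print("c",c,"yaw",yaw,"res",(P-(B@Rz.T+c)).round(4).tolist())
q=at_z(f,(200+421/4,190+370/4),.054)[:2];print("plate world",q,"box",(q-c)@Rz)
for n,b in dict(strip=(-.059,0),plate=(-.059,-.02),hinge=(.05,0),edge=(-.028,0)).items():print(n,(Rz@b+c).round(4))
print(R.from_rotvec(r.get_obs()["orientation"]).as_matrix().round(3))
E
```

```text
c [ 0.52671352 -0.119886  ] yaw -0.1293236586497585 res [[0.0012, 0.0017], [-0.0013, 0.0024], [-0.0013, -0.0011], [0.0013, -0.003]]
plate world [ 0.46374778 -0.14730728] box [-0.0589036  -0.03531257]
strip [ 0.4682 -0.1123]
plate [ 0.4656 -0.1321]
hinge [ 0.5763 -0.1263]
edge [ 0.4989 -0.1163]
[[-0.  1.  0.]
 [ 1.  0. -0.]
 [-0.  0. -1.]]
```

>>> apply_moves([
  [-0.2,-0.28,0.1,0,0,0.04],
  [-0.4,-0.56,0.2,0,0,0.082],
  [-0.589,-0.844,0.36,0,0,0.082],
  [-0.589,-0.844,0.56,0,0,0.082],
  [-0.589,-0.844,0.56,0,0,0.082],
], claw=0)

```text
clock: 1.58
tcp_pos: [0.4623, -0.1483, 0.0906]
orientation: [2.36, 2.072, 0.0]
contact_force: [0.7, -1.2, -0.1]
grip_width: -0.0002
gripper_force: 0.0
```

Run:
```python
from h import *
o=r.get_obs();print({k:np.round(v,4) for k,v in o.items() if k in("clock","tcp_pos","orientation","contact_force","grip_width","joints")})
```

```text
{'clock': np.float64(1.575), 'joints': array([ 0.1231,  0.3667,  0.0702,  2.1258, -0.0412,  0.6498,  0.0917]), 'tcp_pos': array([ 0.4623, -0.1483,  0.0906]), 'orientation': array([2.3603e+00, 2.0723e+00, 3.0000e-04]), 'contact_force': array([ 0.6789, -1.1615, -0.1025]), 'grip_width': np.float64(-0.0002)}
```

>>> apply_moves([
  [0,0,0.1,0,0,0],
  [0,0,0.144,0,0,0],
  [0,0,0.152,0,0,0],
  [0,0,0.156,0,0,0],
  [0,0,0.156,0,0,0],
])

```text
clock: 2.2
tcp_pos: [0.4651, -0.147, 0.0531]
orientation: [2.358, 2.074, 0.002]
contact_force: [0.4, 1.5, 1.1]
grip_width: 0.0003
gripper_force: 0.7
```

>>> apply_moves([
  [0,0,0.008,0,0,0],
  [0,0,0.016,0,0,0],
  [0,0,0.02,0,0,0],
  [0,0,0.024,0,0,0],
  [0,0,0.024,0,0,0],
])

```text
clock: 2.82
tcp_pos: [0.4651, -0.1471, 0.048]
orientation: [2.359, 2.073, 0.003]
contact_force: [-3.6, 3.5, 22.1]
grip_width: -0.0
gripper_force: 11.6
```

Run:
```python
from h import *
f=r.grab_frame("scene");b=f["pixels"][130:330,190:440,::-1]
cv2.imwrite("pics/s1.png",cv2.resize(b,(750,600),interpolation=2))
```

```text
(no output)
```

View pics/s1.png

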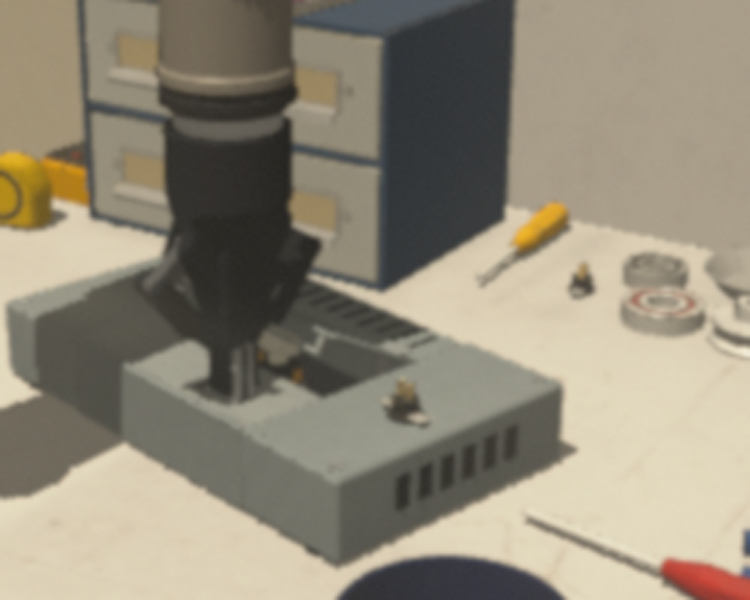

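The plate bottomed at z 0.048 with 22 N and the compartment now shows. The flap itself isn't clearly visible, so I'll raise the arm and look again.

>>> apply_moves([
  [0,0,-0.15,0,0,0],
  [0,0,-0.35,0,0,0],
  [-0.05,-0.1,-0.45,0,0,0],
  [-0.05,-0.1,-0.45,0,0,0],
])

```text
clock: 3.38
tcp_pos: [0.4368, -0.1576, 0.1601]
orientation: [2.361, 2.07, 0.001]
contact_force: [0.2, 0.1, -0.1]
grip_width: 0.0001
gripper_force: 0.0
```

Run:
```python
from h import *
ims=[]
for n,(y,x) in dict(scene=(150,190),top=(185,195)).items():
    f=r.grab_frame(n);
    for t in("flap_edge","flap_hinge","reset_top"):
        L=r.landmark_of(f,t);print(n,t,[(round(l["conf"],2),np.round(l["point"],1)) for l in L[:2]],at_z(f,L[0]["point"],.05) if L else"")
    ims.append(cv2.resize(np.ascontiguousarray(f["pixels"][y:y+150,x:x+200,::-1]),(400,300),interpolation=2))
cv2.imwrite("pics/s2.png",cv2.resize(np.hstack(ims),(800,300)))
```

```text
scene flap_edge [(0.96, array([273.7, 225.9]))] [ 0.59597522 -0.03858629  0.05      ]
scene flap_hinge [(0.85, array([296.9, 235.5]))] [ 0.58956936 -0.1092456   0.05      ]
scene reset_top [(0.58, array([279.5, 244.2]))] [ 0.53439776 -0.11210857  0.05      ]
top flap_edge [] 
top flap_hinge [(0.66, array([297.9, 234.5]))] [ 0.57676849 -0.1267894   0.05      ]
top reset_top []
```

View pics/s2.png

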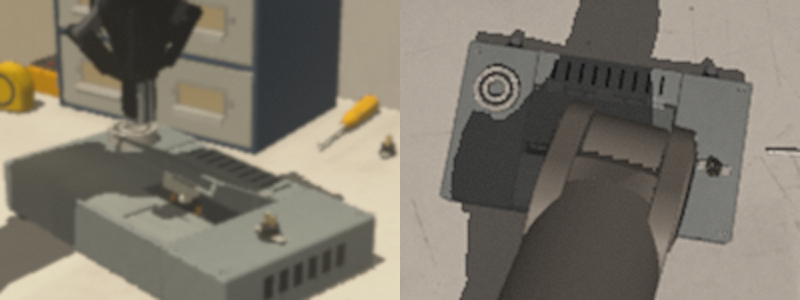

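```bash
cat >> h.py <<'E'
C=np.array([.5267,-.1199,0]);RB=R.from_euler('z',-.129).as_matrix()
w=lambda b:RB@np.array(b)+C
bx=lambda p:RB.T@(np.array(p)-C)
E
python3 - <<'E'
from h import *
f=r.grab_frame("scene")
for t in(.3,.4,.5,.6,.8):print(t,proj(f,w([.05-.078*np.cos(t),0,.055+.078*np.sin(t)])).round(1))
o=r.get_obs();print(bx(o["tcp_pos"]),RB.T@R.from_rotvec(o["orientation"]).as_matrix())
E
```

```text
0.3 [269.7 236.5]
0.4 [270.7 232.6]
0.5 [272.  228.7]
0.6 [273.7 224.9]
0.8 [277.7 217.8]
[-0.08371594 -0.04744342  0.158174  ] [[-7.05454566e-04  9.99999058e-01 -1.17704649e-03]
 [ 9.99999749e-01  7.05522609e-04  5.73945249e-05]
 [ 5.82249038e-05 -1.17700571e-03 -9.99999306e-01]]
```

>>> apply_moves([
  [0.19,0,0.1,0,0,0],
  [0.19,0,0.3,0,0,0],
  [0.19,0.05,0.388,0,0,0],
  [0.19,0.13,0.388,0,0,0],
  [0.19,0.13,0.388,0,0,0],
])

```text
clock: 4.45
tcp_pos: [0.4772, -0.1134, 0.0614]
orientation: [2.359, 2.074, 0.001]
contact_force: [-0.1, 0.6, -1.0]
grip_width: 0.0002
gripper_force: 0.0
```

>>> apply_moves([
  [0,0.07,0,0,0,0],
  [0,0.11,-0.04,0,0,0],
  [0,0.14,-0.08,0,0,0],
  [0,0.17,-0.12,0,0,0],
  [0,0.2,-0.145,0,0,0],
])

```text
clock: 5.08
tcp_pos: [0.5243, -0.1199, 0.0985]
orientation: [-2.359, -2.073, 0.001]
contact_force: [-0.6, -0.6, 0.6]
grip_width: 0.0002
gripper_force: 0.3
```

>>> apply_moves([
  [0,0.04,-0.025,0,0,0],
  [0,0.08,-0.05,0,0,0],
  [0,0.13,-0.065,0,0,0],
  [0,0.18,-0.075,0,0,0],
  [0,0.22,-0.08,0,0,0],
])

```text
clock: 5.7
tcp_pos: [0.5812, -0.1271, 0.1181]
orientation: [2.36, 2.074, 0.0]
contact_force: [-0.8, -0.2, 0.7]
grip_width: -0.0002
gripper_force: 0.0
```

Run:
```python
from h import *
f=r.grab_frame("scene");o=r.get_obs();print(bx(o["tcp_pos"]),o["contact_force"])
L=r.landmark_of(f,"flap_edge");print([(l["conf"],l["point"]) for l in L])
for t in(.5,.9,1.2,1.4,1.57,1.8,2,2.3):print(t,proj(f,w([.05-.078*np.cos(t),0,.055+.078*np.sin(t)])).round(1))
cv2.imwrite("pics/s3.png",cv2.resize(f["pixels"][150:300,190:390,::-1],(800,600),interpolation=2))
```

```text
[5.61365712e-02 1.31686743e-05 1.18256468e-01] [ 1.05655844 -0.83100012  0.36720169]
[(0.75, [311.0, 198.6])]
0.5 [272.  228.7]
0.9 [280.  214.5]
1.2 [288.1 206.4]
1.4 [294.  202.6]
1.57 [299.1 200.5]
1.8 [305.9 199.5]
2 [311.4 200.3]
2.3 [318.4 204.1]
```

View pics/s3.png

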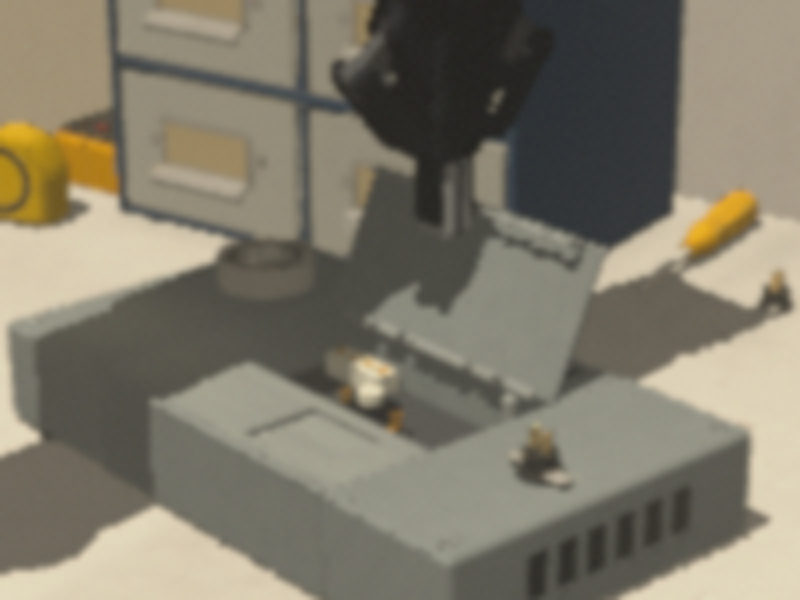

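The flap is past upright (about 2 rad) and the white pin shows near the front of the compartment, at about px (283, 245). I'll back off and look for the button in both views.

>>> apply_moves([
  [0,-0.08,-0.05,0,0,0],
  [0.1,-0.16,-0.2,0,0,0],
  [0.3,-0.2,-0.4,0,0,0],
  [0.5,-0.2,-0.45,0,0,0],
  [0.65,-0.2,-0.45,0,0,0],
])

```text
clock: 6.42
tcp_pos: [0.552, 0.0436, 0.2326]
orientation: [2.357, 2.075, 0.006]
contact_force: [1.0, 0.0, 0.2]
grip_width: 0.0004
gripper_force: 0.0
```

Run:
```python
from h import *
ims=[];rays=[]
o=r.get_obs();print(o["tcp_pos"],bx(o["tcp_pos"]))
for n,(y,x) in dict(scene=(190,230),top=(205,240)).items():
    f=r.grab_frame(n)
    for t in("flap_edge","reset_top"):
        L=r.landmark_of(f,t);print(n,t,[(round(l["conf"],2),np.round(l["point"],1)) for l in L[:2]],bx(at_z(f,L[0]["point"],.05)).round(4) if L else"")
    ims.append(cv2.resize(np.ascontiguousarray(f["pixels"][y:y+90,x:x+100,::-1]),(400,360),interpolation=2))
    print(n,"flap 2.3",proj(f,w([.05-.078*np.cos(2.3),0,.055+.078*np.sin(2.3)])).round(1))
cv2.imwrite("pics/s4.png",np.hstack(ims))
```

```text
[0.5520417  0.0435589  0.23261173] [0.00410337 0.16536075 0.23261173]
scene flap_edge [(0.66, array([317.6, 204.7]))] [0.2186 0.1236 0.05  ]
scene reset_top [(0.49, array([282.5, 242.5]))] [0.0163 0.0111 0.05  ]
scene flap 2.3 [318.4 204.1]
top flap_edge [(0.88, array([298.5, 208.4]))] [0.1134 0.0082 0.05  ]
top reset_top [(0.38, array([293.3, 256.6]))] [-0.0031  0.0019  0.05  ]
top flap 2.3 [300.3 206.9]
```

View pics/s4.png

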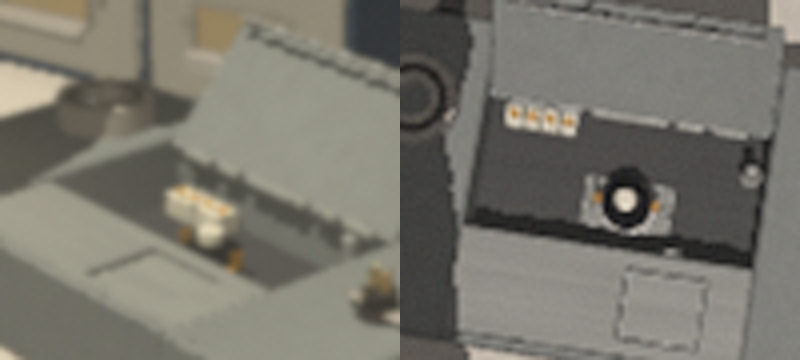

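The flap rests at its stop. The button pin is at top px (296.3, 254.8) and scene px (282, 248), so the networks' scene point is a little off.

Run:
```python
from h import *
t=r.grab_frame("top");s=r.grab_frame("scene")
p=at_z(t,(296.3,254.8),.05);print(p,bx(p),proj(s,p),bx(at_z(s,(282,247.5),.05)))
o=r.get_obs();print(o["tcp_pos"]);M=R.from_rotvec(o["orientation"]).as_matrix()
d=M.T@(p+[0,0,.04]-o["tcp_pos"]);print(d/.25, M)
```

```text
[ 0.52831958 -0.1245058   0.05      ] [ 0.00219862 -0.00435918  0.05      ] [282.07570728 246.88589819] [ 0.00023372 -0.00646264  0.05      ]
[0.55109995 0.03891683 0.23024857]
[-0.6595971  -0.00442382  0.56146336] [[ 1.30904929e-01  9.91394681e-01 -6.96765547e-04]
 [ 9.91394674e-01 -1.30905364e-01 -6.20826882e-04]
 [-7.06694817e-04 -6.09500354e-04 -9.99999565e-01]]
```

>>> apply_moves([
  [-0.22,0,0,0,0,0],
  [-0.44,0,0,0,0,0],
  [-0.66,-0.005,0.2,0,0,0],
  [-0.66,-0.005,0.4,0,0,0],
  [-0.66,-0.005,0.56,0,0,0],
])

```text
clock: 7.45
tcp_pos: [0.5272, -0.1256, 0.0885]
orientation: [-2.364, -2.068, 0.003]
contact_force: [-0.1, 0.9, 1.0]
grip_width: -0.0001
gripper_force: 0.0
```

>>> apply_moves([
  [0,0,0,0,0,0],
  [0,0,0,0,0,0],
])

```text
clock: 7.7
tcp_pos: [0.5299, -0.1234, 0.0919]
orientation: [2.359, 2.072, 0.002]
contact_force: [-0.0, 0.7, 0.4]
grip_width: -0.0003
gripper_force: 0.0
```

Run:
```python
from h import *
o=r.get_obs();p=o["tcp_pos"];M=R.from_rotvec(o["orientation"]).as_matrix();print(p,bx(p),M.T@(w([.0015,-.005,.05])-p)/.25)
```

```text
[ 0.52987495 -0.12341151  0.09190376] [ 0.0036003  -0.0030739   0.09190376] [-0.00769256 -0.00869715  0.1676005 ]
```

Shift 2 mm each way, then go down to just above the top and press.

>>> apply_moves([
  [-0.007,-0.008,0.08,0,0,0],
  [-0.007,-0.008,0.14,0,0,0],
  [-0.007,-0.008,0.16,0,0,0],
  [-0.007,-0.008,0.168,0,0,0],
  [-0.007,-0.008,0.168,0,0,0],
])

```text
clock: 8.32
tcp_pos: [0.5272, -0.1243, 0.049]
orientation: [2.359, 2.074, 0.001]
contact_force: [-0.5, -0.1, -0.2]
grip_width: -0.0001
gripper_force: 0.0
```

>>> apply_moves([
  [0,0,0.006,0,0,0],
  [0,0,0.012,0,0,0],
  [0,0,0.016,0,0,0],
  [0,0,0.02,0,0,0],
  [0,0,0.02,0,0,0],
])

```text
clock: 8.95
tcp_pos: [0.5275, -0.1244, 0.0451]
orientation: [2.359, 2.073, 0.002]
contact_force: [-3.2, 2.3, 18.7]
grip_width: 0.0
gripper_force: 9.1
```

>>> apply_moves([
  [0,0,-0.1,0,0,0],
  [0,0,-0.3,0,0,0],
  [0,0,-0.5,0,0,0],
  [0.2,0,-0.75,0,0,0],
  [0.5,0,-0.75,0,0,0],
])

```text
clock: 9.57
tcp_pos: [0.5417, -0.0258, 0.2308]
orientation: [2.362, 2.064, 0.007]
contact_force: [1.2, 0.5, -0.0]
grip_width: 0.0001
gripper_force: 0.0
```

>>> apply_moves([
  [0.2,0,0,0,0,0],
  [0.2,0,0,0,0,0],
  [0.2,0,0,0,0,0],
])

```text
clock: 9.95
tcp_pos: [0.5458, 0.0246, 0.2267]
orientation: [2.36, 2.074, -0.002]
contact_force: [-0.5, -0.2, -0.2]
grip_width: 0.0001
gripper_force: 0.0
```

Run:
```python
from h import *
ims=[]
print(r.get_obs()["tcp_pos"])
for n,(y,x) in dict(scene=(190,230),top=(205,240)).items():
    f=r.grab_frame(n)
    ims.append(cv2.resize(np.ascontiguousarray(f["pixels"][y:y+90,x:x+100,::-1]),(400,360),interpolation=2))
cv2.imwrite("pics/s5.png",np.hstack(ims))
```

```text
[0.5458016  0.02455356 0.22672067]
```

View pics/s5.png

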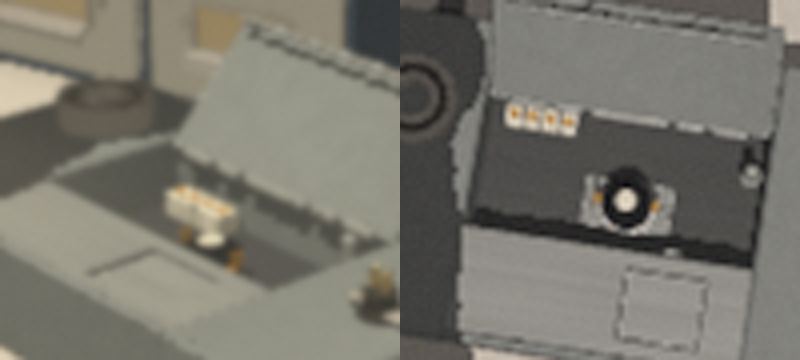

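The white pin now sits nearly flush in the cut-out (crop about (210, 240)), the flap rests at its stop and the loose parts haven't moved. I'm handing it in.

```bash
python3 -c "
from bench import r
print(r.hand_in())"
```

```text
the job is handed in; nothing more can be done
None
```

I pressed the push plate, pushed the flap back until it stayed open at its stop, pushed the reset button fully in, and handed the job in after about 10 s; the thermostat and bearing on the box lie where they were, and the arm never went near the screwdriver or pliers.

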